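# Fetch the spacer from the strut-lid tool chest and set it under the headlamp ear

### The job

Raise the lid of the grey tool chest until its gas struts hold it wide open by themselves. Take the spacer blade out of the chest and slide it flat along the jig plate, blade first, straight into the middle of the gap under the headlamp's mounting ear until you feel its shoulder meet the ear, without shifting the lamp. Let go and leave it there with the lid still standing open; do not disturb the tape roll or the adhesive bottle.

Things in the scene. Friction and masses are not known exactly. Their poses are not given: they have to be found in the camera images.
- hinge (a point): Middle of the lid's hinge line, on the far top edge of the fixed tool chest; axes are the chest's: x from front to hinge side, y along the hinge, z up. The chest is a grey steel box 210 (x) by 280 (y) by 120 mm high, walls 5 mm, on the bench. Its rim and the closed lid's underside are level with this point; its front wall is 210 mm towards -x. No latch.
- lip (a point): Middle of the front edge, at the underside, of the lid's bare aluminium lip; moves with the lid. The lip, 120 mm wide and 7 mm thick like the lid, lies in the lid's plane and juts 30 mm ahead of the chest's front wall with free space below it. It is 240 mm from the hinge line.
- lid (a joint): Lid angle (rad): 0 closed, 1.75 fully open, leaning back. The lid weighs 0.65 to 0.95 kg; about 1 to 3 N up at the lip starts it. Two gas struts near the side walls push it: below the balance point (between 0.9 and 1.2 rad) it falls shut, beyond it the struts carry it slowly on to the 1.75 stop by themselves.
- tray (a point): Centre of the chest's flat inner floor (black rubber), 70 mm above the bench and 50 mm below the rim; axes as the chest's. The spacer lies on it with its blade roughly towards the chest's -y side; a wrench lies along the -y side wall.
- spacer_grip (a point): Centre of the spacer's upright grip, 21.5 mm above its underside; z up. The grip is a black block 40 mm long (x), 16 wide (y), 43 high. From its +x face, the shoulder, 20 mm from this point, a flat steel blade 30 mm wide and 6 thick runs 75 mm on towards +x; blade and grip undersides are level. Mass 0.12 kg.
- shoulder (a point): Point on the spacer's underside, midway across, at the shoulder where grip and blade meet; axes as spacer_grip.
- ear (a point): Point on the jig plate's top straight below the middle of the front edge of the headlamp's mounting ear; moves with the lamp. x is the way the spacer goes in, z up. The ear is a black tongue 50 mm wide (y), 12 thick; the gap under it is 8.5 mm high, open at front and sides, free for 100 mm towards +x. The lamp sits on soft adhesive: pushed along x with over about 8 N it shifts.
- plate (a point): Point on the jig plate's top 70 mm in front (-x) of the ear's edge, axes as ear. The flat aluminium plate is 12 mm thick, fixed to the bench, 120 mm wide, and reaches 140 mm in front of the ear's edge. The lamp body (black housing, clear lens, up to 140 mm above the plate) begins 80 mm behind that edge.
- tape: Roll of masking tape lying flat, 84 mm across, 28 mm high, bystander; origin under its centre.
- glue: White adhesive bottle, 44 mm across, 120 mm tall, bystander standing between chest and jig; origin under its centre.

How it is judged:
By the outcome, as a careful person would: the job done as asked, in the order asked, and still so for the second after the job is handed in, with the robot touching nothing.
It also fails if it takes over 72 s, if anything falls off the work surface, if the arm or the gripper's body presses on something with over 40 N, if the wrist force passes 120 N, or if a joint passes its speed limit or range.

### The arm

A 6-joint arm with a two-finger parallel gripper is mounted at the origin on the work surface. World frame = base frame: x ahead of the robot, y to its left, z up, the work surface at z = 0. Lengths are in m, angles in degrees, forces in N, time in s.
With the tool pointing down it reaches from about 0.3 to 0.95 m from the base axis. Payload 3.1 kg.
Tool frame: the origin (TCP) lies at the very end of the fingers, on their centre line; the grasp point (between the pads) lies 19 mm behind it; z points along the fingers, y is the line along which they close (so a half turn about z gives the same grasp; the last joint's range is limited). The gripper opens to 85 mm and grips with 20 to 120 N. Pads are 22 mm wide; open, the fingers measure 114 mm over their backs; the gripper's body (76 mm by 85 mm) begins 54 mm behind the grasp point. The pads swing forward as they close: fully open they stand 13 mm farther back than shut.
Start: joints at [71.064, 17.653, 93.61, -0, 68.738, -3.994], TCP at [0.161, 0.604, 0.231] pointing down, gripper open.
Joint ranges: [-175.34, 175.34], [-45.06, 112.39], [2.9, 150.54], [-68.45, 248.45], [3.09, 151.38], [-168.51, 168.51]. Speed limits (degrees/s): [159.86, 159.86, 180, 180, 180, 180].

### API

Orientations are given as [roll, pitch, yaw] about the fixed x, y, z axes, in that order (R = Rz(yaw) Ry(pitch) Rx(roll)).
In Python, from station import robot gives the robot as it stands.
- The arm moves only by the shell command python3 -m pendant 'ROWS' [FORCE]. ROWS is JSON, a list of rows, each a list of 3 entries, a list of its own where there are three numbers: the gripper command: -1 is fully open, 1 is shut, values between are in proportion, then the shift along the tool's x, y, z in units of 0.4 m (1.0 is 0.4 m), then the turn, a rotation vector about the tool's x, y, z in units of pi rad (1.0 is pi rad). In form: [[fingers, [tx, ty, tz], [wx, wy, wz]], ...]. A call has exactly 10 rows; each row is the pose to reach, as a shift and turn from the pose commanded when the call began, along the tool's axes at that moment, turning the shorter way round; what a row does not reach only later rows make up. A row lasts 1/10 s, in which the tool goes at most 50 mm and 8.59 degrees, less where a joint would pass 70% of its speed; a pose out of reach is approached as far as the arm can. A call with a number of a shift or a turn outside -1 to 1 is refused whole. A call with a gripper value outside its range is refused whole. The fingers move at their own pace and stop on an object; FORCE is the grip in N (left out, the last holds). Time passes only in rows, so rows that repeat a pose let the fingers close, or fill a call up. It gives the time, the measured TCP pose, the force, the opening and the grip force at its end, in the units of the state.
- robot.observe(): the state, without advancing time (a new reading comes with each control period).
- robot.get_image(name): name is "scene" or "top" or "wrist"; returns the picture (420x560x3 uint8, red, green, blue); there is no depth.
- robot.camera_info(name): a dict with "vertical_fov" (degrees; the focal length in pixels is half the picture's height over the tangent of half this angle, whatever the lens; pixels are square), "cx", "cy" (the principal point, pixels), "k1" (the pictures are not rectified: a ray, as slopes to the right and down, at radius r is drawn at 1 + k1 r^2 times it, then the intrinsics apply), "R" (3x3) and "t" (3): a world point X has camera coordinates R X + t. Camera axes: x right, y down, z forward; pixel columns grow to the right and rows downward; lengths in m; the calibration is good to about 2 mm. A picture is of the moment at which its call begins: read the wrist's pose just before it. camera_info takes no time and is no camera call; for the wrist camera it gives the pose at the moment of the call.
- robot.job_done(): hands the job in; it is judged then, once.
The state is a dict: "time_s": time; "joints": joint angles; "qvel": joint speeds; "joint_torque": joint torques, N m; "tcp_pos": TCP position; "eef_rot": TCP orientation; "force": force on the tool from outside, world axes, zero at the start; "ft_torque": the same for the moment, N m; "opening": finger opening in m; "finger_force": force on a finger pad.
Only numpy, scipy, OpenCV 4.12 (cv2) and the standard library are available. Lean on these libraries where they do the work, as an engineer would, in place of code of your own. Each camera call takes 0.05 s, during which the arm holds its last target. There are 200 camera calls.

## Working session

There is one attempt and no reset: what is moved stays moved. The work goes in short steps, Python scripts to look and compute and a shell command to move; the robot and the scene stay as the last step left them, time stands still between calls to the robot, and variables do not carry over. Pictures are saved under pics/ and viewed, at most 13 in all, crops included, and the job is handed in when it is done.

```bash
ls; mkdir -p pics; cat > h.py <<'E'
import numpy as np, cv2
from station import robot
from scipy.spatial.transform import Rotation as Ro
def info(n):
    c=robot.camera_info(n); f=210/np.tan(np.radians(c['vertical_fov']/2))
    return f,c['cx'],c['cy'],c['k1'],np.array(c['R']),np.array(c['t'])
def ray(c,u,v):
    f,cx,cy,k,R,t=c; d=np.array([(u-cx)/f,(v-cy)/f]); s=d.copy()
    for _ in range(30): s=d/(1+k*(s@s))
    return -R.T@t, R.T@np.array([s[0],s[1],1])
def onz(c,u,v,z):
    o,d=ray(c,u,v); return o+d*(z-o[2])/d[2]
def proj(c,X):
    f,cx,cy,k,R,t=c; p=R@np.asarray(X,float)+t; s=p[:2]/p[2]; s=s*(1+k*(s@s)); return s*f+[cx,cy]
def tri(c1,p1,c2,p2):
    o1,d1=ray(c1,*p1);o2,d2=ray(c2,*p2)
    A=np.stack([d1,-d2],1); x=np.linalg.lstsq(A,o2-o1,rcond=None)[0]
    a,b=o1+d1*x[0],o2+d2*x[1]; return (a+b)/2,np.linalg.norm(a-b)
def snap(n,fn):
    c=info(n); im=robot.get_image(n); cv2.imwrite('pics/'+fn,im[:,:,::-1]); return c,im
def st():
    s=robot.observe(); np.set_printoptions(precision=4,suppress=True)
    for k in ['time_s','tcp_pos','eef_rot','joints','force','opening','finger_force']: print(k,np.array(s[k]))
def rows(tcp,rpy):
    "shift (units) and turn (units) to the target pose"
    s=robot.observe(); R=Ro.from_euler('xyz',s['eef_rot'],degrees=True); T=Ro.from_euler('xyz',rpy,degrees=True)
    return R.inv().apply(np.array(tcp)-s['tcp_pos'])/.4,(R.inv()*T).as_rotvec()/np.pi
E
python3 - <<'E'
from h import *
st()
for n in ['scene','top']:
    c,im=snap(n,n+'0.png'); print(n,c[:4],-c[4].T@c[5])
E
```

```text
pics
time_s 0.0
tcp_pos [0.1609 0.6031 0.23  ]
eef_rot [-179.8685   -0.0097  165.0577]
joints [71.0629 17.7054 93.6908  0.0005 68.7356 -3.995 ]
force [-0.7165  0.4567 -0.5728]
opening 0.08515987973962522
finger_force 0.0
scene (np.float64(497.5243471466082), 283.9912195622721, 207.6184811520823, -0.07586859272540607) [1.1908 0.1694 1.1206]
top (np.float64(428.69514473039453), 279.2704974500849, 210.3434419553436, -0.06978852576140819) [0.3791 0.0677 1.1148]
```

View pics/scene0.png

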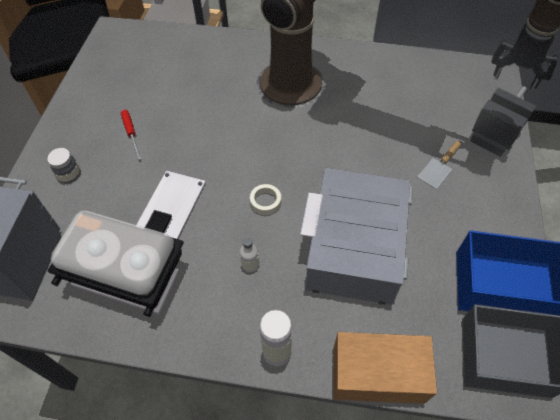

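View pics/top0.png

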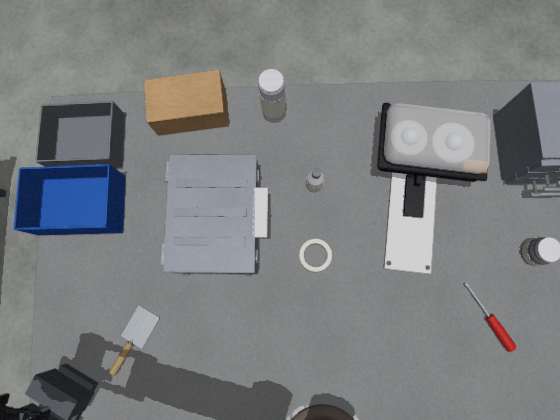

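The chest lip (255–268, 188–237) faces image right in the top view. The plate (white, 386–436 × 178–272) has the black ear with its front edge near (413, 217). The glue is at (315, 182) and the tape at (316, 255).

```bash
python3 - <<'E'
from h import *
c=info('top'); im=cv2.imread('pics/top0.png'); g=im.min(2); 
def blobs(m,box):
    x0,y0,x1,y1=box; M=np.zeros_like(m); M[y0:y1,x0:x1]=m[y0:y1,x0:x1]
    cs=cv2.findContours(M,cv2.RETR_EXTERNAL,cv2.CHAIN_APPROX_NONE)[0]; return max(cs,key=cv2.contourArea)
np.set_printoptions(precision=4,suppress=True)
W=(g>185).astype(np.uint8)
for n,b,z in [('lip',(245,175,285,250),.127),('plate',(375,165,450,285),.012),('tape',(290,230,340,280),.028)]:
    k=blobs(W,b); P=np.array([onz(c,*p[0],z)[:2] for p in k],np.float32)
    r=cv2.minAreaRect(P); print(n,r); print(cv2.boxPoints(r))
B=(im.max(2)<60).astype(np.uint8); k=blobs(B,(398,185,432,225))
P=np.array([onz(c,*p[0],.0325)[:2] for p in k],np.float32); r=cv2.minAreaRect(P);print('ear',r);print(cv2.boxPoints(r))
# lid panel
hsv=cv2.cvtColor(im,cv2.COLOR_BGR2HSV); print(im[200,220],im[180,300],im[200,262],im[190,413])
for uv in [(170,156),(256,156),(256,272),(165,272)]: print('lid',onz(c,*uv,.127))
print('glue',onz(c,315,174,.12))
E
```

```text
lip ((0.5636332631111145, 0.13360874354839325), (0.031096503138542175, 0.11474395543336868), 87.96183013916016)
[[0.5057 0.1201]
 [0.6204 0.116 ]
 [0.6215 0.1471]
 [0.5069 0.1512]]
plate ((0.5417724251747131, -0.24951913952827454), (0.11759387701749802, 0.24135138094425201), 81.46802520751953)
[[ 0.4137 -0.2898]
 [ 0.6524 -0.3256]
 [ 0.6698 -0.2093]
 [ 0.4312 -0.1735]]
tape ((0.4683212339878082, 0.0016284435987472534), (0.07845111936330795, 0.0784776359796524), 88.13641357421875)
[[ 0.4278 -0.0363]
 [ 0.5063 -0.0389]
 [ 0.5088  0.0396]
 [ 0.4304  0.0421]]
ear ((0.6010327935218811, -0.25622183084487915), (0.04934380576014519, 0.0855022519826889), 81.25750732421875)
[[ 0.555  -0.2741]
 [ 0.6395 -0.2871]
 [ 0.647  -0.2383]
 [ 0.5625 -0.2253]]
[160 151 146] [130 128 128] [209 207 208] [53 50 50]
lid [0.708  0.3511 0.127 ]
lid [0.7005 0.1413 0.127 ]
lid [0.4236 0.1452 0.127 ]
lid [0.4283 0.3564 0.127 ]
glue [0.6531 0.0008 0.12  ]
```

```bash
python3 - <<'E'
from h import *
def o(phi,yaw=90): return (Ro.from_euler('x',phi,degrees=True)*Ro.from_euler('xyz',[180,0,yaw],degrees=True)).as_euler('xyz',degrees=True)
print(o(50)); print(rows([.35,.3,.30],o(0,90))); print(rows([.55,.059,.2],o(50)))
E
```

```text
[180. -50.  90.]
(array([-0.65207392, -0.61071804, -0.17345252]), array([-0.00061544,  0.00041975,  0.4170012 ]))
(array([-1.29052983, -1.06340614,  0.07745338]), array([-0.18182284,  0.23634281,  0.38842261]))
```

```bash
python3 -m pendant '[[1,[-0.65,-0.61,-0.17],[0,0,0.417]],[1,[-0.65,-0.61,-0.17],[0,0,0.417]],[1,[-0.65,-0.61,-0.17],[0,0,0.417]],[1,[-0.65,-0.61,-0.17],[0,0,0.417]],[1,[-0.65,-0.61,-0.17],[0,0,0.417]],[1,[-0.65,-0.61,-0.17],[0,0,0.417]],[1,[-0.65,-0.61,-0.17],[0,0,0.417]],[1,[-0.65,-0.61,-0.17],[0,0,0.417]],[1,[-0.65,-0.61,-0.17],[0,0,0.417]],[1,[-0.65,-0.61,-0.17],[0,0,0.417]]]' 40
python3 - <<'E'
from h import *
st(); print(rows([.55,.03,.22],[180,-50,90]))
E
```

```text
time_s: 1.1
tcp_pos: [0.3497, 0.3002, 0.2991]
eef_rot: [-180.0, 0.0, 89.9]
force: [-0.1, -0.0, 0.7]
opening: 0.0001
finger_force: 0.0
time_s 1.1
tcp_pos [0.3497 0.3002 0.2991]
eef_rot [-179.9833    0.0077   89.9025]
joints [ 35.2298  -4.494  110.2759   0.0035  74.2362  35.3263]
force [-0.0677 -0.0187  0.6787]
opening 8.685846862567847e-05
finger_force 0.0
(array([-0.6747,  0.5019,  0.1977]), array([ 0.0001,  0.2778, -0.0005]))
```

```bash
python3 -m pendant '[[1,[-0.67,0.5,0.1],[0,0.278,0]],[1,[-0.67,0.5,0.1],[0,0.278,0]],[1,[-0.67,0.5,0.1],[0,0.278,0]],[1,[-0.67,0.5,0.1],[0,0.278,0]],[1,[-0.67,0.5,0.1],[0,0.278,0]],[1,[-0.67,0.5,0.1],[0,0.278,0]],[1,[-0.67,0.5,0.2],[0,0.278,0]],[1,[-0.67,0.5,0.2],[0,0.278,0]],[1,[-0.67,0.5,0.2],[0,0.278,0]],[1,[-0.67,0.5,0.2],[0,0.278,0]]]'
python3 - <<'E'
from h import *
st(); print(rows([.553,.05,.14],[180,-50,90]),rows([.553,.128,.075],[180,-50,90]))
E
```

```text
time_s: 2.1
tcp_pos: [0.549, 0.0335, 0.2183]
eef_rot: [-179.9, -50.1, 90.0]
force: [-0.1, 0.2, 0.1]
opening: -0.0004
finger_force: 0.0
time_s 2.1
tcp_pos [0.549  0.0335 0.2183]
eef_rot [-179.8663  -50.142    89.971 ]
joints [-25.1558  22.2184 103.7472  44.2912  83.6349 -42.4738]
force [-0.1166  0.2189  0.0733]
opening -0.0004241996377212566
finger_force 0.0
(array([-0.1239,  0.0102,  0.1572]), array([-0.0006, -0.0008, -0.0001])) (array([-0.1237,  0.0107,  0.411 ]), array([-0.0006, -0.0008, -0.0001]))
```

```bash
python3 -m pendant '[[1,[-0.124,0.01,0.157],[0,0,0]],[1,[-0.124,0.01,0.157],[0,0,0]],[1,[-0.124,0.01,0.157],[0,0,0]],[1,[-0.124,0.01,0.2],[0,0,0]],[1,[-0.124,0.01,0.27],[0,0,0]],[1,[-0.124,0.01,0.33],[0,0,0]],[1,[-0.124,0.01,0.38],[0,0,0]],[1,[-0.124,0.01,0.41],[0,0,0]],[1,[-0.124,0.01,0.41],[0,0,0]],[1,[-0.124,0.01,0.41],[0,0,0]]]'
python3 - <<'E'
from h import *
st(); c,im=snap('scene','scene1.png'); cv2.imwrite('pics/crop1.png',cv2.resize(im[130:330,200:440,::-1],None,fx=2.5,fy=2.5))
# arc waypoints
s=robot.observe(); R=Ro.from_euler('xyz',s['eef_rot'],degrees=True)
print('up20', R.inv().apply([0,0,.02])/.4)
E
```

```text
time_s: 3.1
tcp_pos: [0.5541, 0.127, 0.0766]
eef_rot: [179.9, -50.0, 90.1]
force: [0.1, 0.1, -0.3]
opening: 0.0002
finger_force: 0.0
time_s 3.1
tcp_pos [0.5541 0.127  0.0766]
eef_rot [179.8747 -50.0293  90.1173]
joints [-16.2581  33.5488 108.1003  52.4163  68.2214 -50.1939]
force [ 0.0935  0.0631 -0.311 ]
opening 0.00024036502201324489
finger_force 0.0
up20 [ 0.0383  0.0001 -0.0321]
```

View pics/crop1.png

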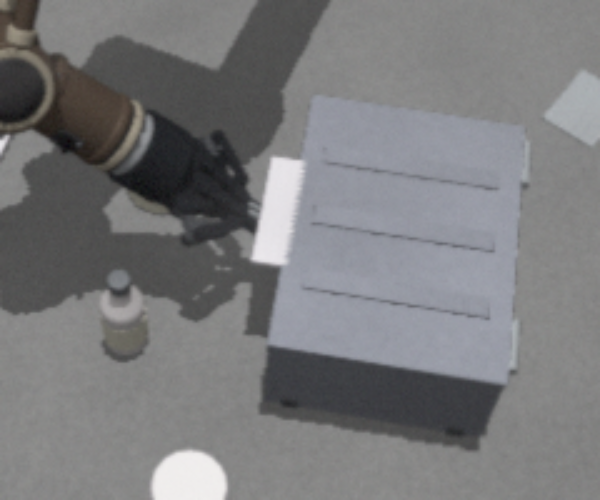

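The fingertips are under the lip's middle (crop ~(255,222)) and the glue is well clear. Next is the lifting arc.

```bash
cat > arc.py <<'E'
from h import *
import sys
H=np.array([.358,.12]); x=.554
def tip(th,s=.022,h=.011):
    e=H+.24*np.array([-np.cos(th),np.sin(th)]); phi=min(50,90-np.degrees(th)); p=np.radians(phi)
    t=np.array([np.sin(p),-np.cos(p)]); n=np.array([np.cos(p),np.sin(p)])
    q=e+s*t-h*n; return [x,q[0],q[1]],[180,-phi,90]
for th in np.linspace(float(sys.argv[1]),float(sys.argv[2]),10):
    a,b=rows(*tip(th)); print(round(th,3),a.round(3),b.round(3))
E
python3 arc.py -0.02 0.5
```

```text
-0.02 [ 0.033 -0.001 -0.023] [ 0. -0.  0.]
0.038 [ 0.059 -0.001 -0.045] [ 0. -0.  0.]
0.096 [ 0.087 -0.001 -0.065] [ 0. -0.  0.]
0.153 [ 0.116 -0.001 -0.084] [ 0. -0.  0.]
0.211 [ 0.147 -0.001 -0.101] [ 0. -0.  0.]
0.269 [ 0.178 -0.001 -0.117] [ 0. -0.  0.]
0.327 [ 0.21 -0.   -0.13] [ 0. -0.  0.]
0.384 [ 0.242 -0.    -0.142] [ 0. -0.  0.]
0.442 [ 0.276 -0.    -0.152] [ 0. -0.  0.]
0.5 [ 0.309 -0.    -0.159] [ 0. -0.  0.]
```

```bash
python3 -m pendant '[[1,[0.033,0,-0.023],[0,0,0]],[1,[0.059,0,-0.045],[0,0,0]],[1,[0.087,0,-0.065],[0,0,0]],[1,[0.116,0,-0.084],[0,0,0]],[1,[0.147,0,-0.101],[0,0,0]],[1,[0.178,0,-0.117],[0,0,0]],[1,[0.21,0,-0.13],[0,0,0]],[1,[0.242,0,-0.142],[0,0,0]],[1,[0.276,0,-0.152],[0,0,0]],[1,[0.309,0,-0.159],[0,0,0]]]'; python3 arc.py 0.56 1.05
```

```text
time_s: 4.15
tcp_pos: [0.5537, 0.1583, 0.2129]
eef_rot: [179.9, -50.1, 90.0]
force: [1.4, -1.4, -1.0]
opening: -0.0002
finger_force: 0.9
0.56 [ 0.033  0.001 -0.007] [ 0. -0.  0.]
0.614 [ 0.065  0.001 -0.011] [ 0. -0.  0.]
0.669 [ 0.098  0.001 -0.013] [ 0. -0.  0.]
0.723 [ 0.129  0.001 -0.014] [ 0.    -0.008  0.   ]
0.778 [ 0.159  0.001 -0.013] [ 0.    -0.026  0.   ]
0.832 [ 0.189  0.001 -0.012] [ 0.    -0.043  0.   ]
0.887 [ 0.218  0.001 -0.008] [ 0.   -0.06  0.  ]
0.941 [ 0.247  0.001 -0.003] [ 0.    -0.078  0.   ]
0.996 [0.276 0.001 0.003] [ 0.    -0.095  0.   ]
1.05 [0.305 0.001 0.011] [ 0.    -0.112  0.   ]
```

```bash
python3 -m pendant '[[1,[0.033,0,-0.007],[0,0,0]],[1,[0.065,0,-0.011],[0,0,0]],[1,[0.098,0,-0.013],[0,0,0]],[1,[0.129,0,-0.014],[0,-0.008,0]],[1,[0.159,0,-0.013],[0,-0.026,0]],[1,[0.189,0,-0.012],[0,-0.043,0]],[1,[0.218,0,-0.008],[0,-0.06,0]],[1,[0.247,0,-0.003],[0,-0.078,0]],[1,[0.276,0,0.003],[0,-0.095,0]],[1,[0.305,0,0.011],[0,-0.112,0]]]'; python3 arc.py 1.09 1.45
```

```text
time_s: 5.15
tcp_pos: [0.5526, 0.2404, 0.3031]
eef_rot: [-179.9, -29.8, 90.0]
force: [-0.2, 0.5, 0.6]
opening: -0.0003
finger_force: 0.2
1.09 [ 0.022  0.004 -0.002] [-0.    -0.013  0.   ]
1.13 [ 0.043  0.004 -0.002] [-0.    -0.025  0.   ]
1.17 [ 0.065  0.004 -0.001] [-0.    -0.038  0.   ]
1.21 [0.087 0.004 0.001] [-0.    -0.051  0.   ]
1.25 [0.109 0.004 0.004] [-0.    -0.063  0.   ]
1.29 [0.13  0.004 0.007] [-0.    -0.076  0.   ]
1.33 [0.151 0.004 0.012] [-0.    -0.089  0.   ]
1.37 [0.173 0.004 0.017] [-0.    -0.102  0.   ]
1.41 [0.194 0.004 0.024] [-0.    -0.114  0.   ]
1.45 [0.214 0.004 0.031] [-0.    -0.127  0.   ]
```

```bash
python3 -m pendant '[[1,[0.022,0,-0.002],[0,-0.013,0]],[1,[0.043,0,-0.002],[0,-0.025,0]],[1,[0.065,0,-0.001],[0,-0.038,0]],[1,[0.087,0,0.001],[0,-0.051,0]],[1,[0.109,0,0.004],[0,-0.063,0]],[1,[0.13,0,0.007],[0,-0.076,0]],[1,[0.151,0,0.012],[0,-0.089,0]],[1,[0.173,0,0.017],[0,-0.102,0]],[1,[0.194,0,0.024],[0,-0.114,0]],[1,[0.214,0,0.031],[0,-0.127,0]]]'; python3 - <<'E'
from h import *
st(); snap('top','top1.png'); print(rows([.40,.13,.36],[180,0,0]), rows([.40,.13,.36],[180,0,180]))
E
```

```text
time_s: 6.15
tcp_pos: [0.5521, 0.3208, 0.3345]
eef_rot: [-179.9, -7.0, 90.0]
force: [0.6, -0.1, -0.4]
opening: -0.0
finger_force: 0.0
time_s 6.15
tcp_pos [0.5521 0.3208 0.3345]
eef_rot [-179.8829   -6.9574   90.0011]
joints [23.0392 13.0473 87.7246  6.6249 76.6886 21.6471]
force [ 0.5963 -0.061  -0.4297]
opening -1.3390011626247911e-05
finger_force 0.0
(array([-0.4711, -0.3812, -0.1208]), array([-0.0311, -0.0304,  0.4999])) (array([-0.4711, -0.3812, -0.1208]), array([ 0.0304, -0.0311, -0.4987]))
```

View pics/top1.png

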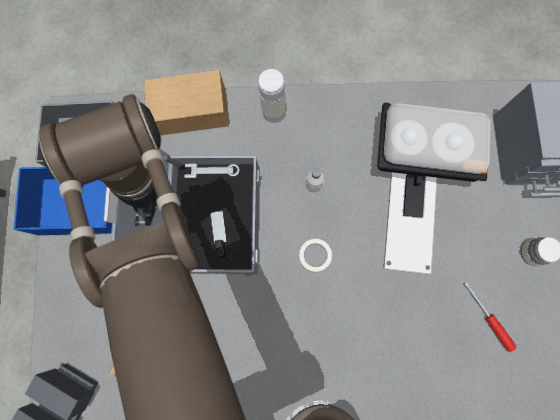

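The lid is up. The spacer's blade is at (217,225) and its grip at (220,247), and the wrench is clear at (210,171). I'll retreat and look from close by.

```bash
python3 - <<'E'
from h import *
c=info('top'); print(onz(c,219,241,.113),onz(c,219,220,.076),onz(c,216,213,.076)); print(rows([.50,.19,.34],[180,0,0]))
E
python3 -m pendant '[[1,[-0.1,0,-0.03],[0,0,0]],[1,[-0.2,0,-0.04],[0,0,0.05]],[-1,[-0.33,-0.13,-0.06],[-0.03,-0.03,0.5]],[-1,[-0.33,-0.13,-0.06],[-0.03,-0.03,0.5]],[-1,[-0.33,-0.13,-0.06],[-0.03,-0.03,0.5]],[-1,[-0.33,-0.13,-0.06],[-0.03,-0.03,0.5]],[-1,[-0.33,-0.13,-0.06],[-0.03,-0.03,0.5]],[-1,[-0.33,-0.13,-0.06],[-0.03,-0.03,0.5]],[-1,[-0.33,-0.13,-0.06],[-0.03,-0.03,0.5]],[-1,[-0.33,-0.13,-0.06],[-0.03,-0.03,0.5]]]'
python3 - <<'E'
from h import *
c,im=snap('wrist','wrist1.png'); st(); print(-c[4].T@c[5])
snap('top','top2.png');
E
```

```text
[0.49888616 0.23274464 0.113     ] [0.55540478 0.23888539 0.076     ] [0.57319216 0.24639085 0.076     ]
(array([-0.32881826, -0.13080303, -0.0531134 ]), array([-0.03111652, -0.03041616,  0.49994906]))
time_s: 7.2
tcp_pos: [0.5003, 0.1861, 0.3418]
eef_rot: [-179.0, -0.8, 12.5]
force: [-0.5, -0.2, -0.6]
opening: 0.0855
finger_force: 0.0
time_s 7.25
tcp_pos [0.5005 0.1863 0.3418]
eef_rot [-178.9849   -0.7807   12.2611]
joints [15.1689  2.0838 98.9834  0.9956 78.1033 92.7026]
force [ 0.3823 -0.855  -0.5105]
opening 0.08549773735762049
finger_force 0.0
[0.5757 0.2012 0.4865]
```

View pics/wrist1.png

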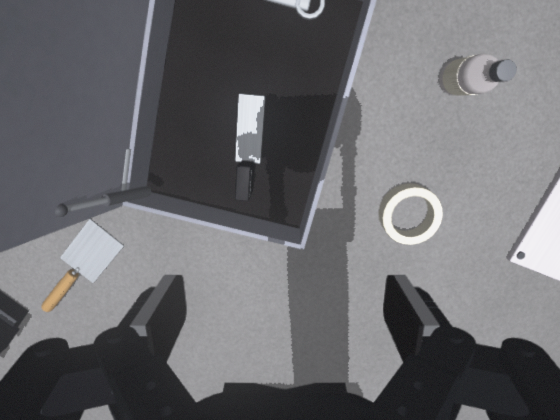

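Wrist view: the blade runs from its tip (239,94)–(265,96) to the shoulder (235,162)–(260,164), with the grip below it down to about (243,200). Lid is at the left, still up.

```bash
python3 - <<'E'
from h import *
c,im=snap('wrist','wrist2.png'); st()
hsv=cv2.cvtColor(im,cv2.COLOR_RGB2GRAY).astype(int)
# expected blade area: project
for p in [(.50,.233,.113),(.555,.239,.076),(.59,.245,.076)]: print(proj(c,p))
q=proj(c,(.555,.239,.076)).astype(int); x0,y0=q[0]-45,q[1]-70
sub=hsv[y0:y0+140,x0:x0+90]; m=(sub>75).astype(np.uint8); m=cv2.morphologyEx(m,cv2.MORPH_CLOSE,np.ones((3,3)))
k=max(cv2.findContours(m,cv2.RETR_EXTERNAL,cv2.CHAIN_APPROX_NONE)[0],key=cv2.contourArea)
P=np.array([onz(c,a[0][0]+x0,a[0][1]+y0,.076)[:2] for a in k],np.float32); r=cv2.minAreaRect(P); print(r);b=cv2.boxPoints(r);print(b)
b=b[np.argsort(b[:,0])]; near=b[:2].mean(0); far=b[2:].mean(0); d=(far-near)/np.linalg.norm(far-near)
print('yaw',np.degrees(np.arctan2(d[1],d[0])),'len',np.linalg.norm(far-near),'grip from far',far-d*.095,'from near',near-d*.02)
cv2.imwrite('pics/crop2.png',cv2.resize(im[y0:y0+180,x0:x0+90,::-1],None,fx=3,fy=3))
ct=info('top'); t=cv2.imread('pics/top2.png'); cv2.imwrite('pics/crop3.png',cv2.resize(t[140:290,100:290],None,fx=3,fy=3))
E
```

```text
time_s 7.35
tcp_pos [0.5007 0.1861 0.3417]
eef_rot [-178.9928   -0.8401   13.0172]
joints [15.135   2.0713 99.0024  0.9971 78.0513 91.9114]
force [ 0.1225  0.4709 -0.882 ]
opening 0.08556800269750069
finger_force 0.0
[247.0608 168.4045]
[255.1174 115.3621]
[256.1668  82.9063]
((0.5385210514068604, 0.24235841631889343), (0.07828773558139801, 0.031195785850286484), 7.288318634033203)
[[0.4977 0.2529]
 [0.5017 0.2219]
 [0.5793 0.2319]
 [0.5754 0.2628]]
yaw 7.2883005 len 0.078287736 grip from far [0.4831 0.2353] from near [0.4799 0.2349]
```

View pics/crop2.png

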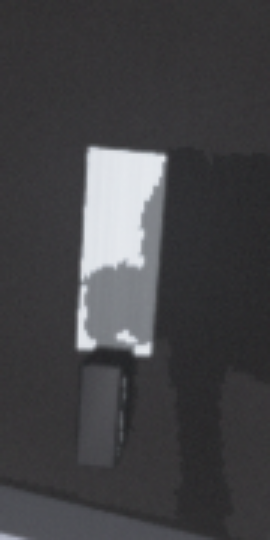

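```bash
python3 - <<'E'
from h import *
c=info('wrist'); im=cv2.imread('pics/wrist2.png')
for z in (.08,.1,.12): print(z,onz(c,155,182,z),onz(c,125,190,z))
for p in [(.4825,.2355,.113),(.4825-.02,.2355,.113)]: print(proj(c,p))
print('above',rows([.4825,.2355,.2],[180,0,7.3]),rows([.4825,.2355,.087],[180,0,7.3]))
E
```

```text
0.08 [0.45178082 0.34164115 0.08      ] [0.43325132 0.37723363 0.08      ]
0.1 [0.45788556 0.334769   0.1       ] [0.44026772 0.36861031 0.1       ]
0.12 [0.46399031 0.32789684 0.12      ] [0.44728413 0.35998699 0.12      ]
[241.58177355 183.24126841]
[238.18806312 200.26028012]
above (array([-0.02174148, -0.12436312,  0.35626977]), array([-0.00582377, -0.00438412,  0.03180199])) (array([-0.02588354, -0.11939777,  0.63869576]), array([-0.00582377, -0.00438412,  0.03180199]))
```

View pics/crop3.png

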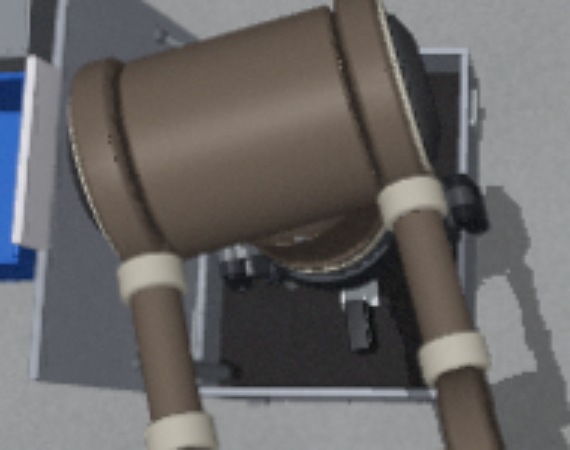

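The lid stands wide open, with its strut well clear of the grip. Descending onto the grip.

```bash
python3 -m pendant '[[-1,[-0.022,-0.124,0.2],[-0.006,-0.004,0.032]],[-1,[-0.022,-0.124,0.356],[-0.006,-0.004,0.032]],[-1,[-0.022,-0.124,0.356],[-0.006,-0.004,0.032]],[-1,[-0.024,-0.122,0.5],[-0.006,-0.004,0.032]],[-1,[-0.025,-0.12,0.57],[-0.006,-0.004,0.032]],[-1,[-0.026,-0.119,0.62],[-0.006,-0.004,0.032]],[-1,[-0.026,-0.119,0.645],[-0.006,-0.004,0.032]],[-1,[-0.026,-0.119,0.654],[-0.006,-0.004,0.032]],[-1,[-0.026,-0.119,0.654],[-0.006,-0.004,0.032]],[-1,[-0.026,-0.119,0.654],[-0.006,-0.004,0.032]]]'
```

```text
time_s: 8.35
tcp_pos: [0.4852, 0.2355, 0.0825]
eef_rot: [180.0, -0.3, 7.1]
force: [-0.6, -0.3, 0.7]
opening: 0.0851
finger_force: 0.0
```

```bash
python3 -m pendant '[[0,[0,0,0],[0,0,0]],[0.6,[0,0,0],[0,0,0]],[1,[0,0,0],[0,0,0]],[1,[0,0,0],[0,0,0]],[1,[0,0,0],[0,0,0]],[1,[0,0,0],[0,0,0]],[1,[0,0,0],[0,0,0]],[1,[0,0,0],[0,0,0]],[1,[0,0,-0.02],[0,0,0]],[1,[0,0,-0.04],[0,0,0]]]' 60
python3 - <<'E'
from h import *
st(); c,im=snap('wrist','wrist3.png'); print(rows([.475,.22,.28],[180,0,7.1]),rows([.45,-.05,.28],[180,0,-8.5]),rows([.40,-.225,.20],[180,0,-8.5]))
E
```

```text
time_s: 9.35
tcp_pos: [0.4829, 0.2347, 0.0966]
eef_rot: [179.9, -0.0, 7.1]
force: [-0.1, 0.0, -1.7]
opening: 0.0153
finger_force: 58.4
time_s 9.35
tcp_pos [0.4829 0.2347 0.0966]
eef_rot [179.8951  -0.0251   7.0744]
joints [ 21.3369  17.931  110.9468  -0.1385  51.1239 104.3494]
force [-0.1398  0.0145 -1.7444]
opening 0.01528448657648637
finger_force 58.3785080909729
(array([-0.0261,  0.0355, -0.4541]), array([ 0.0003, -0.0012, -0.0001])) (array([-0.1713,  0.6976, -0.454 ]), array([ 0.0002, -0.0012,  0.0865])) (array([-0.35  ,  1.1162, -0.2542]), array([ 0.0002, -0.0012,  0.0865]))
```

View pics/wrist3.png

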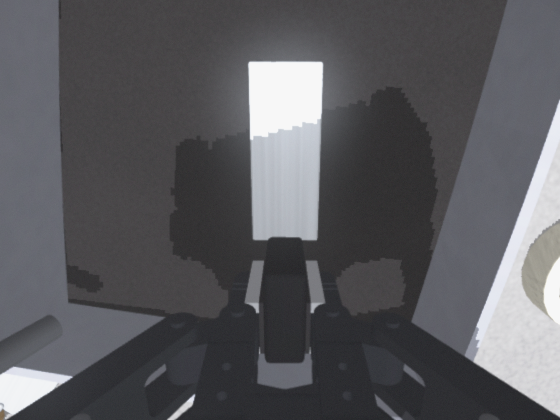

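The spacer is held square, its blade centred at columns 249–322. Lifting it out and carrying it over to the jig.

```bash
python3 -m pendant '[[1,[0,0,-0.1],[0,0,0]],[1,[0,0,-0.2],[0,0,0]],[1,[0,0,-0.3],[0,0,0]],[1,[-0.02,0.02,-0.4],[0,0,0]],[1,[-0.05,0.1,-0.454],[0,0,0.02]],[1,[-0.1,0.22,-0.454],[0,0,0.04]],[1,[-0.12,0.34,-0.454],[0,0,0.06]],[1,[-0.15,0.46,-0.454],[0,0,0.087]],[1,[-0.17,0.58,-0.454],[0,0,0.087]],[1,[-0.17,0.698,-0.454],[0,0,0.087]]]'
python3 - <<'E'
from h import *
e=np.array([.5588,-.2497]);x=np.array([.989,-.148]); g=e-.125*x; print(g,rows([*g,.10],[180,0,-8.5]))
E
```

```text
time_s: 10.4
tcp_pos: [0.4489, -0.0519, 0.279]
eef_rot: [180.0, -0.2, -8.6]
force: [0.7, 0.5, -1.6]
opening: 0.0148
finger_force: 58.7
[ 0.435175 -0.2312  ] (array([0.03156501, 0.44806475, 0.44800617]), array([ 0.00020602, -0.00099663, -0.00046491]))
```

```bash
python3 -m pendant '[[1,[0,0.1,0],[0,0,0]],[1,[0,0.22,0],[0,0,0]],[1,[0.03,0.34,0.05],[0,0,0]],[1,[0.032,0.448,0.15],[0,0,0]],[1,[0.032,0.448,0.27],[0,0,0]],[1,[0.032,0.448,0.37],[0,0,0]],[1,[0.032,0.448,0.42],[0,0,0]],[1,[0.032,0.448,0.448],[0,0,0]],[1,[0.032,0.448,0.448],[0,0,0]],[1,[0.032,0.448,0.448],[0,0,0]]]'
python3 - <<'E'
from h import *
st(); snap('wrist','wrist4.png'); snap('top','top4.png'); snap('scene','scene4.png')
E
```

```text
time_s: 11.4
tcp_pos: [0.4377, -0.2301, 0.101]
eef_rot: [179.9, -0.3, -8.6]
force: [-0.5, -0.1, -0.2]
opening: 0.0151
finger_force: 58.8
time_s 11.4
tcp_pos [ 0.4377 -0.2301  0.101 ]
eef_rot [179.9002  -0.2846  -8.5673]
joints [-32.7948  13.2007 116.6247   0.0337  49.8742  65.751 ]
force [-0.548  -0.1437 -0.2064]
opening 0.015110945348354903
finger_force 58.8262939453125
```

View pics/wrist4.png

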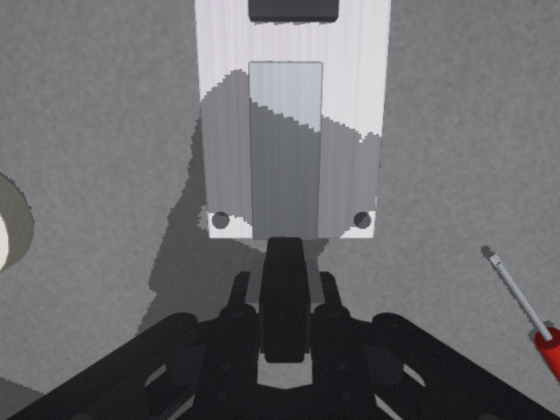

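Wrist view: the ear's lower front edge runs from (249,20.5) to (338,20.5). The blade tip is (249,62)–(322,62) and the plate's front corners are (209,238) and (374,238).

```bash
cat > m.py <<'E'
from h import *
def meas(fn,c,s):
    im=cv2.imread(fn); z=s['tcp_pos'][2]; g=cv2.cvtColor(im,cv2.COLOR_BGR2GRAY).astype(int)
    # blade tip line and side edges given below
    return g
E
python3 - <<'E'
from h import *
c=info('wrist'); s=robot.observe(); z=s['tcp_pos'][2]; im=cv2.imread('pics/wrist4.png'); g=cv2.cvtColor(im,cv2.COLOR_BGR2GRAY).astype(int)
print('col285',g[0:30,285]); print('row15',g[15,240:258],g[15,330:348])
print('row5',g[5,240:258],g[5,330:348])
e1,e2=onz(c,249,21,.0205),onz(c,338,21,.0205); e=(e1+e2)/2; d=e1-e2; print('ear',e1,e2,np.linalg.norm(d),'yaw',np.degrees(np.arctan2(-d[0],d[1])))
zb=z-.0125+.006; b=[onz(c,*p,zb) for p in [(249.5,62),(322.5,62),(253,230),(319,230)]]; print(b)
f=(b[0]+b[1])/2; n=(b[2]+b[3])/2; v=f-n; yb=np.degrees(np.arctan2(v[1],v[0])); print('tip',f,'yaw blade',yb,'width',np.linalg.norm(b[0]-b[1]))
for l,r in [((196,0),(209,238)),((391,0),(374,238))]:
    a,q=onz(c,*l,.012),onz(c,*r,.012); w=a-q; print('plate side',a,q,np.degrees(np.arctan2(w[1],w[0])))
E
```

```text
col285 [ 62  63  62  63  64  65  65  63  63  66  68  67  68  65  69  65  57  49
  50  48  53  72 119 180 206 208 210 210 209 209]
row15 [212 210 208 208 210 213 207 188 139  77  70  71  69  70  69  70  70  71] [ 71  71  69  68  69  68  69  73 130 204 211 212 212 210 209 209 208 208]
row5 [210 208 207 210 210 211 204 179 110  70  68  69  69  66  67  66  67  66] [ 65  68  67  66  66  68  66  71 114 179 208 212 212 209 208 208 207 207]
ear [ 0.56354951 -0.22744424  0.0205    ] [ 0.55583306 -0.27936736  0.0205    ] 0.05249336651625664 yaw -8.45303454693458
[array([ 0.53240165, -0.2293737 ,  0.09512221]), array([ 0.5280094 , -0.25860784,  0.09512221]), array([ 0.46074612, -0.21813988,  0.09512221]), array([ 0.45615532, -0.24840767,  0.09512221])]
tip [ 0.53020553 -0.24399077  0.09512221] yaw blade -8.494666598704308 width 0.029562255319024802
plate side [ 0.58210529 -0.19724424  0.012     ] [ 0.42943696 -0.17296153  0.012     ] -9.03749532658778
plate side [ 0.56476674 -0.31418855  0.012     ] [ 0.41141155 -0.29162132  0.012     ] -8.371369786593466
```

```bash
python3 - <<'E'
from h import *
c=info('wrist')
a,b=onz(c,248.4,15.5,.0325),onz(c,338.4,15.5,.0325); e=(a+b)/2; lo=onz(c,293.4,21.7,.0205); print(e,lo,np.linalg.norm(a-b))
x=np.array([np.cos(np.radians(-8.5)),np.sin(np.radians(-8.5))]); y=np.array([-x[1],x[0]])
tip=np.array([.5302,-.24399]); tcp=np.array(robot.observe()['tcp_pos'])[:2]
r=tip-e[:2]; print('tip rel ear',r@x,r@y,'tip rel tcp',(tip-tcp)@x,(tip-tcp)@y)
ear=e[:2]; g=ear-x*(.02+.095)
print('target grip',g,'pre',rows([*g,.035],[180,0,-8.5])); print(tcp,(tcp-ear)@x,(tcp-ear)@y); st()
E
```

```text
[ 0.56012542 -0.25307758  0.0325    ] [ 0.55922637 -0.25325714  0.0205    ] 0.05008478276359247
tip rel ear -0.03093994383441753 0.004564501175247075 tip rel tcp 0.09309720586452706 0.00011669761803218223
target grip [ 0.44638859 -0.2360795 ] pre (array([0.0215519 , 0.01069712, 0.16672105]), array([ 0.00075844, -0.00201237, -0.00036537]))
[ 0.43810814 -0.23034477] -0.1240371496989446 0.004447803557214891
time_s 11.55
tcp_pos [ 0.4381 -0.2303  0.1016]
eef_rot [179.8637  -0.3623  -8.5653]
joints [-32.7917  13.1353 116.6109   0.0319  49.8674  65.7537]
force [ 0.1771  0.1255 -2.0198]
opening 0.0151403633963338
finger_force 58.82101356983185
```

```bash
python3 -m pendant '[[1,[0.021,0.011,0.03],[0.0008,-0.002,0]],[1,[0.021,0.011,0.06],[0.0008,-0.002,0]],[1,[0.021,0.011,0.1],[0.0008,-0.002,0]],[1,[0.021,0.011,0.13],[0.0008,-0.002,0]],[1,[0.021,0.011,0.15],[0.0008,-0.002,0]],[1,[0.021,0.011,0.167],[0.0008,-0.002,0]],[1,[0.021,0.011,0.175],[0.0008,-0.002,0]],[1,[0.021,0.011,0.18],[0.0008,-0.002,0]],[1,[0.021,0.011,0.18],[0.0008,-0.002,0]],[1,[0.021,0.011,0.18],[0.0008,-0.002,0]]]'
python3 - <<'E'
from h import *
c,im=snap('wrist','wrist5.png'); st()
x=np.array([np.cos(np.radians(-8.5)),np.sin(np.radians(-8.5))]); y=np.array([-x[1],x[0]]); ear=np.array([.56,-.2531]); t=np.array(robot.observe()['tcp_pos']); print((t[:2]-ear)@x,(t[:2]-ear)@y)
E
```

```text
time_s: 12.55
tcp_pos: [0.4447, -0.2354, 0.028]
eef_rot: [-179.9, 0.2, -8.6]
force: [-0.1, -0.4, -0.4]
opening: 0.0153
finger_force: 58.9
time_s 12.6
tcp_pos [ 0.4447 -0.2355  0.0281]
eef_rot [-179.9169    0.1637   -8.5891]
joints [-32.8675  21.7336 116.4269   0.0126  42.0229  65.7123]
force [ 0.1065  0.0212 -0.7602]
opening 0.015095908677961446
finger_force 58.86985659599304
-0.11662811546642347 0.0003738813153721829
```

View pics/wrist5.png

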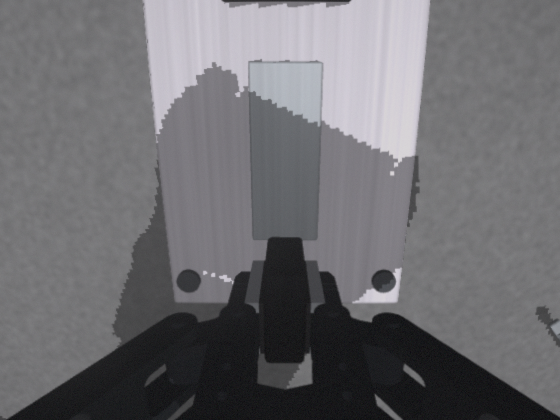

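The blade centre (col 285.5) lines up with the ear (223–350, centre 286.5). Lowering until it touches the plate.

```bash
python3 -m pendant '[[1,[0,0.001,0.002],[0,0,0]],[1,[0,0.001,0.004],[0,0,0]],[1,[0,0.001,0.006],[0,0,0]],[1,[0,0.001,0.008],[0,0,0]],[1,[0,0.001,0.008],[0,0,0]],[1,[0,0.001,0.008],[0,0,0]],[1,[0,0.001,0.008],[0,0,0]],[1,[0,0.001,0.008],[0,0,0]],[1,[0,0.001,0.008],[0,0,0]],[1,[0,0.001,0.008],[0,0,0]]]'
```

```text
time_s: 13.6
tcp_pos: [0.4443, -0.2356, 0.0245]
eef_rot: [-179.9, 0.2, -8.6]
force: [0.2, 0.2, -0.7]
opening: 0.0152
finger_force: 58.9
```

```bash
python3 -m pendant '[[1,[0,0,0.001],[0,0,0]],[1,[0,0,0.002],[0,0,0]],[1,[0,0,0.002],[0,0,0]],[1,[0,0,0.003],[0,0,0]],[1,[0,0,0.003],[0,0,0]],[1,[0,0,0.003],[0,0,0]],[1,[0,0,0.003],[0,0,0]],[1,[0,0,0.003],[0,0,0]],[1,[0,0,0.003],[0,0,0]],[1,[0,0,0.003],[0,0,0]]]'
```

```text
time_s: 14.6
tcp_pos: [0.4443, -0.2357, 0.0234]
eef_rot: [-179.9, 0.2, -8.6]
force: [-1.7, 1.0, 3.4]
opening: 0.0154
finger_force: 59.3
```

```bash
python3 -m pendant '[[1,[0.02,0,0],[0,0,0]],[1,[0.04,0,0],[0,0,0]],[1,[0.06,0,0],[0,0,0]],[1,[0.08,0,0],[0,0,0]],[1,[0.1,0,0],[0,0,0]],[1,[0.12,0,0],[0,0,0]],[1,[0.14,0,0],[0,0,0]],[1,[0.16,0,0],[0,0,0]],[1,[0.18,0,0],[0,0,0]],[1,[0.19,0,0],[0,0,0]]]'
python3 - <<'E'
from h import *
c,im=snap('wrist','wrist6.png'); st()
x=np.array([np.cos(np.radians(-8.5)),np.sin(np.radians(-8.5))]); y=np.array([-x[1],x[0]]); ear=np.array([.56,-.2531]); t=np.array(robot.observe()['tcp_pos']); print((t[:2]-ear)@x,(t[:2]-ear)@y)
E
```

```text
time_s: 15.6
tcp_pos: [0.5205, -0.2473, 0.0232]
eef_rot: [-179.9, 0.2, -8.6]
force: [-3.9, 0.6, 6.4]
opening: 0.0151
finger_force: 60.1
time_s 15.65
tcp_pos [ 0.5209 -0.2474  0.0232]
eef_rot [-179.9219    0.1223   -8.5725]
joints [-29.7426  28.3873 106.5671   0.0403  45.1878  68.8015]
force [0.5269 0.3992 0.1564]
opening 0.014961355614152199
finger_force 59.144554138183594
-0.039507213361677375 -9.47833294370991e-05
```

View pics/wrist6.png

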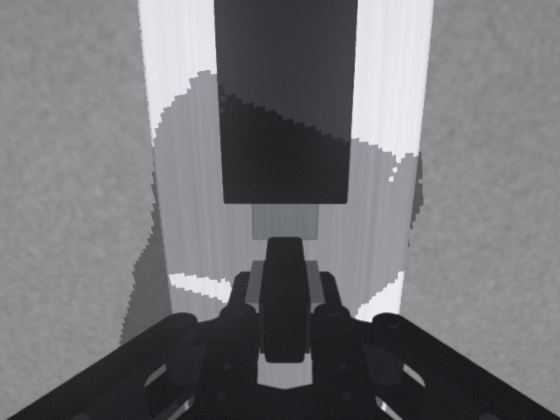

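The blade is centred under the ear (ear 223–348, blade 252–318). Closing the last ~19 mm carefully.

```bash
python3 -m pendant '[[1,[0.008,0,0],[0,0,0]],[1,[0.016,0,0],[0,0,0]],[1,[0.024,0,0],[0,0,0]],[1,[0.03,0,0],[0,0,0]],[1,[0.034,0,0],[0,0,0]],[1,[0.038,0,0],[0,0,0]],[1,[0.038,0,0],[0,0,0]],[1,[0.038,0,0],[0,0,0]],[1,[0.038,0,0],[0,0,0]],[1,[0.038,0,0],[0,0,0]]]'
python3 - <<'E'
from h import *
c,im=snap('wrist','wrist7.png')
x=np.array([np.cos(np.radians(-8.5)),np.sin(np.radians(-8.5))]);ear=np.array([.56,-.2531]); t=np.array(robot.observe()['tcp_pos']); print((t[:2]-ear)@x)
print(robot.observe()['force']); g=cv2.cvtColor(im,cv2.COLOR_RGB2GRAY); print(g[205:250,260],g[205:250,310])
# ear bottom edge row & shoulder row ~239.5
E
```

```text
time_s: 16.65
tcp_pos: [0.5346, -0.2493, 0.0231]
eef_rot: [-179.9, 0.2, -8.6]
force: [-2.3, 0.4, 5.6]
opening: 0.015
finger_force: 59.7
-0.025722333508887394
[-1.65503788  0.64113228  5.31327242]
[ 38  37  39  39  38  40  37  40  41  38  39  39  37  41  43  35  38  38
  40  42  41  42  41  41  40  38  41  42  41  40  45  73 108 115 115 137
 141 143 144 142 143 145 144 143 143] [ 39  39  33  34  37  38  33  36  38  33  36  35  36  39  35  33  35  38
  39  39  39  40  36  39  36  40  40  39  35  40  45  73 109 116 112 141
 150 147 149 149 150 148 149 147 149]
```

```bash
python3 -m pendant '[[1,[0.001,0,-0.001],[0,0,0]],[1,[0.002,0,-0.001],[0,0,0]],[1,[0.003,0,-0.001],[0,0,0]],[1,[0.004,0,-0.001],[0,0,0]],[1,[0.005,0,-0.001],[0,0,0]],[1,[0.006,0,-0.001],[0,0,0]],[1,[0.007,0,-0.001],[0,0,0]],[1,[0.0075,0,-0.001],[0,0,0]],[1,[0.0075,0,-0.001],[0,0,0]],[1,[0.0075,0,-0.001],[0,0,0]]]'
python3 - <<'E'
from h import *
c,im=snap('wrist','wrist8.png')
x=np.array([np.cos(np.radians(-8.5)),np.sin(np.radians(-8.5))]);ear=np.array([.56,-.2531]); t=np.array(robot.observe()['tcp_pos']); print((t[:2]-ear)@x)
print(robot.observe()['force']); g=cv2.cvtColor(im,cv2.COLOR_RGB2GRAY); print(g[225:250,260],g[225:250,310])
E
```

```text
time_s: 17.7
tcp_pos: [0.5374, -0.2497, 0.0232]
eef_rot: [-179.9, 0.2, -8.6]
force: [-1.5, -0.2, 1.0]
opening: 0.0151
finger_force: 59.3
-0.022769930385031438
[-0.80237893  0.32577957  0.79411381]
[ 39  38  38  41  37  40  40  41  40  40  41  42  42  40  42  39  42  63
 129 140 143 142 142 141 141] [ 36  31  37  36  38  35  36  33  40  36  36  33  38  38  37  36  36  61
 133 148 150 149 148 150 150]
```

```bash
python3 -m pendant '[[1,[0.0005,0,0],[0,0,0]],[1,[0.001,0,0],[0,0,0]],[1,[0.0015,0,0],[0,0,0]],[1,[0.002,0,0],[0,0,0]],[1,[0.0025,0,0],[0,0,0]],[1,[0.003,0,0],[0,0,0]],[1,[0.003,0,0],[0,0,0]],[1,[0.003,0,0],[0,0,0]],[1,[0.003,0,0],[0,0,0]],[1,[0.003,0,0],[0,0,0]]]'
```

```text
time_s: 18.75
tcp_pos: [0.5387, -0.2499, 0.0233]
eef_rot: [-179.9, 0.2, -8.6]
force: [-0.9, -0.2, 1.1]
opening: 0.0152
finger_force: 59.2
```

```bash
python3 -m pendant '[[1,[0.0005,0,0],[0,0,0]],[1,[0.001,0,0],[0,0,0]],[1,[0.0015,0,0],[0,0,0]],[1,[0.0015,0,0],[0,0,0]],[1,[0.0015,0,0],[0,0,0]],[1,[0.0015,0,0],[0,0,0]],[1,[0.0015,0,0],[0,0,0]],[1,[0.0015,0,0],[0,0,0]],[1,[0.0015,0,0],[0,0,0]],[1,[0.0015,0,0],[0,0,0]]]'
```

```text
time_s: 19.75
tcp_pos: [0.5392, -0.2499, 0.0233]
eef_rot: [-179.9, 0.2, -8.6]
force: [-0.5, -0.7, 0.9]
opening: 0.0152
finger_force: 59.2
```

```bash
python3 -m pendant '[[1,[0.0005,0,0],[0,0,0]],[1,[0.001,0,0],[0,0,0]],[1,[0.0015,0,0],[0,0,0]],[1,[0.0015,0,0],[0,0,0]],[1,[0.0015,0,0],[0,0,0]],[1,[0.0015,0,0],[0,0,0]],[1,[0.0015,0,0],[0,0,0]],[1,[0.0015,0,0],[0,0,0]],[1,[0.0015,0,0],[0,0,0]],[1,[0.0015,0,0],[0,0,0]]]'
```

```text
time_s: 20.75
tcp_pos: [0.5399, -0.2501, 0.0233]
eef_rot: [-179.9, 0.2, -8.6]
force: [-0.9, 0.2, 1.4]
opening: 0.0151
finger_force: 59.2
```

```bash
python3 - <<'E'
from h import *
F=[];
for i in range(4): snap('wrist','wrist9.png'); F.append(robot.observe()['force'])
print(np.mean(F,0)); st()
E
```

```text
[-0.6069833   0.23011778  0.81084533]
time_s 20.95
tcp_pos [ 0.5399 -0.2501  0.0233]
eef_rot [-179.8963    0.2033   -8.5886]
joints [-29.0602  29.9453 103.9384   0.036   46.343   69.5037]
force [-0.7546  0.3432  0.9633]
opening 0.014917996897947252
finger_force 59.154016971588135
```

Baseline drag is about −0.7 N in x. I'll keep creeping.

```bash
python3 -m pendant '[[1,[0.0005,0,0],[0,0,0]],[1,[0.001,0,0],[0,0,0]],[1,[0.0015,0,0],[0,0,0]],[1,[0.0015,0,0],[0,0,0]],[1,[0.0015,0,0],[0,0,0]],[1,[0.0015,0,0],[0,0,0]],[1,[0.0015,0,0],[0,0,0]],[1,[0.0015,0,0],[0,0,0]],[1,[0.0015,0,0],[0,0,0]],[1,[0.0015,0,0],[0,0,0]]]'
```

```text
time_s: 21.95
tcp_pos: [0.5401, -0.2501, 0.0233]
eef_rot: [-179.9, 0.2, -8.6]
force: [-2.6, 1.2, 3.1]
opening: 0.0153
finger_force: 59.3
```

```bash
python3 -m pendant '[[1,[0.0003,0,0],[0,0,0]],[1,[0.0006,0,0],[0,0,0]],[1,[0.0006,0,0],[0,0,0]],[1,[0.0006,0,0],[0,0,0]],[1,[0.0006,0,0],[0,0,0]],[1,[0.0006,0,0],[0,0,0]],[1,[0.0006,0,0],[0,0,0]],[1,[0.0006,0,0],[0,0,0]],[1,[0.0006,0,0],[0,0,0]],[1,[0.0006,0,0],[0,0,0]]]'
python3 - <<'E'
from h import *
F=[]
for i in range(3): snap('wrist','wrist10.png'); F.append(robot.observe()['force'])
print(np.mean(F,0),robot.observe()['tcp_pos'])
E
```

```text
time_s: 22.95
tcp_pos: [0.5401, -0.2501, 0.0233]
eef_rot: [-179.9, 0.3, -8.6]
force: [-4.6, 0.3, 4.2]
opening: 0.0154
finger_force: 59.5
[-4.99540389  0.02889818  4.17435509] [ 0.54012604 -0.25009118  0.02327277]
```

Firm stop: no motion while the force rose to 5 N, so the shoulder has met the ear. Easing off, releasing and rising.

```bash
python3 -m pendant '[[1,[-0.0006,0,-0.0005],[0,0,0]],[1,[-0.0006,0,-0.0005],[0,0,0]],[0.5,[-0.0006,0,-0.0005],[0,0,0]],[0.2,[-0.0006,0,-0.0005],[0,0,0]],[0.2,[-0.0006,0,-0.0005],[0,0,0]],[0.2,[-0.0006,0,-0.001],[0,0,0]],[0.2,[-0.0006,0,-0.03],[0,0,0]],[0.2,[-0.0006,0,-0.07],[0,0,0]],[0.2,[-0.0006,0,-0.12],[0,0,0]],[0.2,[-0.0006,0,-0.17],[0,0,0]]]' 20
python3 - <<'E'
from h import *
c,im=snap('wrist','wrist11.png'); st()
E
```

```text
time_s: 24.1
tcp_pos: [0.5412, -0.2506, 0.0936]
eef_rot: [-179.9, 0.1, -8.6]
force: [0.4, 0.2, -0.3]
opening: 0.0344
finger_force: 0.0
time_s 24.15
tcp_pos [ 0.5438 -0.252   0.0975]
eef_rot [179.94    -0.2425  -8.5886]
joints [-29.0408  23.6797 102.5845   0.0355  53.4876  69.5269]
force [ 0.3538 -0.3497  1.98  ]
opening 0.03405503284090127
finger_force 0.0
```

```bash
python3 -m pendant '[[0.2,[-0.1,0,-0.1],[0,0,0]],[0.2,[-0.2,0,-0.2],[0,0,0]],[0.2,[-0.25,0,-0.3],[0,0,0]],[0.2,[-0.25,0,-0.4],[0,0,0]],[0.2,[-0.25,0,-0.4],[0,0,0]],[0.2,[-0.25,0,-0.4],[0,0,0]],[0.2,[-0.25,0,-0.4],[0,0,0]],[0.2,[-0.25,0,-0.4],[0,0,0]],[0.2,[-0.25,0,-0.4],[0,0,0]],[0.2,[-0.25,0,-0.4],[0,0,0]]]'
python3 - <<'E'
from h import *
c,im=snap('top','top5.png'); a=cv2.imread('pics/wrist11.png'); cv2.imwrite('pics/fin.png',cv2.resize(np.hstack([a,im[:,:,::-1]]),(800,300)))
E
```

```text
time_s: 25.15
tcp_pos: [0.4419, -0.2354, 0.2504]
eef_rot: [-179.8, 0.3, -8.6]
force: [0.1, 0.9, 0.1]
opening: 0.0342
finger_force: 0.0
```

View pics/fin.png

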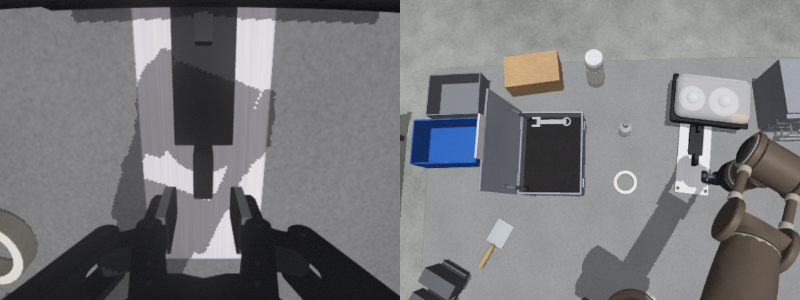

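The spacer sits against the ear, centred on it. The lid is wide open, and the tape and glue haven't moved.

```bash
python3 -c "from station import robot; print(robot.job_done())"
```

```text
the job is handed in; nothing more can be done
None
```

The job is handed in at about 25 s of the 72 s allowed: the lid stands open by itself, the spacer is centred under the ear with its shoulder against it (about 5 N at contact), and in the last pictures the lamp, tape and glue look unmoved.

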